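# Put the assay reagents back in their kit trays

### The job

The assay is finished: put the four amber reagent containers that stand loose on the glass plate back into their kit trays, each upright in the empty cell of the tray that holds others of its own shape and size. Keep them upright on the way and lower them to the cell floor instead of dropping them, and leave the sample pot and the microtube block standing among them where they are.

Things in the scene. Friction and masses are not known exactly. Their poses are not given: they have to be found in the camera images.
- tall_bottle: Tall round amber reagent bottle, plain paper band, white screw cap. Body 40 mm in diameter with straight sides up to 60 mm, then a shoulder and a 27 mm cap; 86 mm high in all; about 0.11 kg. Origin: centre of its underside, z up along its axis. It stands loose and upright on the glass plate, whose top is 5 mm above the bench.
- square_bottle: Square amber reagent bottle with paper labels and a small round white cap. Body 36 x 36 mm with straight sides up to 58 mm, cap 26 mm in diameter; 74 mm high in all; about 0.085 kg. x and y are square to its faces. Origin: centre of its underside, z up along its axis. It stands loose and upright on the glass plate, whose top is 5 mm above the bench.
- dropper_bottle: Slim round amber dropper bottle with paper band and a pointed white dropper tip. Body 26 mm in diameter with straight sides up to 56 mm; 84 mm high in all; about 0.045 kg. Origin: centre of its underside, z up along its axis. It stands loose and upright on the glass plate, whose top is 5 mm above the bench.
- jar: Squat wide round amber jar with paper band and a white lid as wide as the jar. 51 mm in diameter over its whole height of 62 mm (glass to 42 mm, lid from 45 mm up); about 0.13 kg. Origin: centre of its underside, z up along its axis. It stands loose and upright on the glass plate, whose top is 5 mm above the bench.
- tall_tray: Grey plastic kit tray, fixed on the glass, 186 x 64 mm, 22 high: a row of 3 square cells 58 mm wide inside, walls and floor 3 mm. First cell empty; next 2 (pitch 61 mm along +x) hold tall round bottles like the loose one, fixed. Origin: underside, centre of the EMPTY cell (cell floor 3 mm higher); x along the row to the full cells, within 0.25 rad of world x; y across it, free of bottles.
- square_tray: Grey plastic kit tray, fixed on the glass, 174 x 60 mm, 22 high: a row of 3 square cells 54 mm wide inside, walls and floor 3 mm. First cell empty; next 2 (pitch 57 mm along +x) hold square bottles like the loose one, fixed. Origin: underside, centre of the EMPTY cell (cell floor 3 mm higher); x along the row to the full cells, within 0.25 rad of world x; y across it, free of bottles.
- dropper_tray: Grey plastic kit tray, fixed on the glass, 191 x 50 mm, 22 high: a row of 4 square cells 44 mm wide inside, walls and floor 3 mm. First cell empty; next 3 (pitch 47 mm along +x) hold slim dropper bottles like the loose one, fixed. Origin: underside, centre of the EMPTY cell (cell floor 3 mm higher); x along the row to the full cells, within 0.25 rad of world x; y across it, free of bottles.
- jar_tray: Grey plastic kit tray, fixed on the glass, 147 x 75 mm, 22 high: a row of 2 square cells 69 mm wide inside, walls and floor 3 mm. First cell empty; next 1 (pitch 72 mm along +x) holds a squat jar like the loose one, fixed. Origin: underside, centre of the EMPTY cell (cell floor 3 mm higher); x along the row to the full cells, within 0.25 rad of world x; y across it, free of bottles.
- sample_pot: Bystander: translucent whitish sample pot with a broad ribbed grey-blue lid, 63 mm in diameter, 68 mm high, standing loose among the bottles. Not to be moved. Origin: centre of its underside.
- tube_block: Bystander: white microtube block, 56 x 56 mm, 42 mm high, with small tubes in a 4 x 4 grid of holes, standing loose among the bottles. Not to be moved. Origin: centre of its underside.
Things that resemble listed ones, but are neither listed nor needed, are in the scene too. Leave any green look-alike of the square_bottle alone.

How it is judged:
By the outcome, as a careful person would: the job done as asked, in the order asked, and still so for the second after the job is handed in, with the robot touching nothing.
It also fails if it takes over 120 s, if anything falls off the work surface, if the arm or the gripper's body presses on something with over 40 N, if the wrist force passes 120 N, or if a joint passes its speed limit or range.

### The arm

A 6-joint arm with a two-finger parallel gripper is mounted at the origin on the work surface. World frame = base frame: x ahead of the robot, y to its left, z up, the work surface at z = 0. Lengths are in m, angles in rad, forces in N, time in s.
With the tool pointing down it reaches from about 0.425 to 0.95 m from the base axis. Payload 3.5 kg.
Tool frame: the origin (TCP) lies at the very end of the fingers, on their centre line; the grasp point (between the pads) lies 19 mm behind it; z points along the fingers, y is the direction in which the jaws open and shut (so a half turn about z gives the same grasp; the last joint's range is limited). The gripper opens to 85 mm and grips with 20 to 120 N. Pads are 22 mm wide; open, the fingers measure 114 mm over their backs; the gripper's body (76 mm by 85 mm) begins 54 mm behind the grasp point. The pads swing forward as they close: fully open they stand 13 mm farther back than shut.
Start: joints at [1.067, 0.286, 1.577, -0, 1.279, -0.15], TCP at [0.234, 0.633, 0.231] pointing down, gripper open.
Joint ranges: [-2.77, 2.77], [-0.9, 2.22], [0.21, 2.48], [-1.53, 4.67], [0.24, 2.81], [-2.84, 2.84]. Speed limits (rad/s): [2.79, 2.79, 3.14, 3.14, 3.14, 3.14].

### API

Orientations are given as a unit quaternion [x, y, z, w].
In Python, from plant import get_state, vision, ctrl, cut_out gives the robot as it stands.
- The arm moves only by the tool jog_arm, never from a script. Its argument "commands" is text: rows parted by semicolons, each of 6 numbers parted by spaces: the shift along the world's x, y, z in m, then the turn, a rotation vector about the world's x, y, z in rad. A call has 1 to 20 rows; each row is the pose to reach, as a shift and turn from the pose commanded when the call began; what a row does not reach only later rows make up. A row lasts 1/8 s, in which the tool goes at most 62.5 mm and 10.7 degrees, less where a joint would pass 70% of its speed; a pose out of reach is approached as far as the arm can. A call with a gripper value outside its range is refused whole. "gripper" is the opening in per cent of the stroke, from 0 (shut) to 100 (fully open), set as the call begins (left out, the last holds). The fingers move at their own pace and stop on an object; "grip_force" is the grip in N (left out, the last holds). Time passes only in rows, so rows that repeat a pose let the fingers close. It gives the time, the measured TCP pose, the force and the opening at its end, in the units of the state.
- get_state(): the state, without advancing time (a new reading comes with each control period).
- vision.read_camera(name): name is "side" or "top"; returns a dict with "frame" (420x560x3 uint8, red, green, blue), "z_map" (420x560 float32, m along the optical axis (not along the pixel's ray), 0 where there is no reading), "fx", "fy", "cx", "cy" (pixels), "R" (3x3) and "t" (3): a world point X has camera coordinates R X + t. Camera axes: x right, y down, z forward; pixel columns grow to the right and rows downward; lengths in m; the calibration is good to about 2 mm. A picture is of the moment at which its call begins.
- ctrl.sign_off(): hands the job in, once; it reports no verdict.
Trained networks look in the newest picture that a camera, given by its name, has taken for a name from the list of things; names that differ only in an ending like _2 or _b are one class to them, and where a whole thing is asked for, a point or a joint stands for the part that bears it (a point fixed in the world has none). Each returns a list of dicts, best first, with "conf" (0 to 1); they miss things now and then, are a little off and sometimes report something else, mostly with a low value. They report only what shows in the picture. A call takes as long as a camera call. They do not tell look-alikes from the thing itself.
- cut_out(camera, query): "pixels" (420x560 bool, what is visible of it) and "box" ([centre column, centre row, width, height] in pixels, round what is visible of it).
The state is a dict: "time": time; "qpos": joint angles; "dq": joint speeds; "joint_efforts": joint torques, N m; "eef_pos": TCP position; "tcp_rot": TCP orientation; "contact_force": force on the tool from outside, world axes, zero at the start; "wrist_torque": the same for the moment, N m; "opening": opening from 0.0 (shut) to 1.0 (fully open).
Only numpy, scipy, OpenCV 4.12 (cv2) and the standard library are available. Lean on these libraries where they do the work, as an engineer would, in place of code of your own. Each camera call takes 0.05 s, during which the arm holds its last target.

## Working session

There is one attempt and no reset: what is moved stays moved. The work goes in short steps, Python scripts to look and compute and a tool call to move; the robot and the scene stay as the last step left them, time stands still between calls to the robot, and variables do not carry over. Pictures are saved under pics/ and viewed, and the job is handed in when it is done.

Besides the shell and the picture viewer there is one more tool, called after "Emit:" by a JSON object that holds its "op" and its "data". jog_arm: Moves the arm, as the interface text tells. Its arguments: {"type":"object","properties":{"commands":{"type":"string"},"gripper":{"type":"number"},"grip_force":{"type":"number"}},"required":["commands"]}

```bash
ls; mkdir -p pics; python3 - <<'E'
from plant import get_state, vision
import cv2,pickle
print(get_state())
for n in ("top","side"):
    d=vision.read_camera(n); pickle.dump(d,open(f"{n}0.pkl","wb"))
    cv2.imwrite(f"pics/{n}0.png",cv2.resize(d["frame"][:,:,::-1],(800,600),interpolation=cv2.INTER_CUBIC))
    print(n,d["fx"],d["fy"],d["cx"],d["cy"],d["R"],d["t"])
E
```

```text
pics
{'time': 0.0, 'qpos': array([ 1.06700292e+00,  2.87191135e-01,  1.57820922e+00,  1.79851149e-05,
        1.27862662e+00, -1.50026601e-01]), 'dq': array([-0.0006701 , -0.00036419,  0.00069619,  0.00196161,  0.00104324,
        0.00097749]), 'joint_efforts': array([ 6.81320162e-04, -4.05984449e+01, -2.92618078e+01, -1.22533834e-04,
        5.94038836e-03, -1.40532458e-05]), 'eef_pos': array([0.23349731, 0.63260618, 0.22991278]), 'tcp_rot': array([ 1.75964896e-01,  9.84395690e-01, -1.14993530e-03, -3.99005145e-04]), 'contact_force': array([ 0.34644403, -0.68535979, -0.24754448]), 'wrist_torque': array([0.04375851, 0.0458012 , 0.01020217]), 'opening': 0.9977792271417221}
top 488.6683820924048 488.6683820924048 277.6194743616436 208.90388178761916 [[ 0.01912551 -0.99980568  0.00477623]
 [-0.98981669 -0.01960796 -0.14099098]
 [ 0.14105723 -0.00203107 -0.98999936]] [-0.109497    0.4932734   1.24019231]
side 431.84632650978824 431.84632650978824 280.4078352908959 209.69309649170154 [[ 0.74266383 -0.66960961  0.00856798]
 [-0.45503374 -0.51398221 -0.72716338]
 [ 0.49131938  0.53613922 -0.68641096]] [-0.42098612  0.18755529  1.27091963]
```

View pics/top0.png

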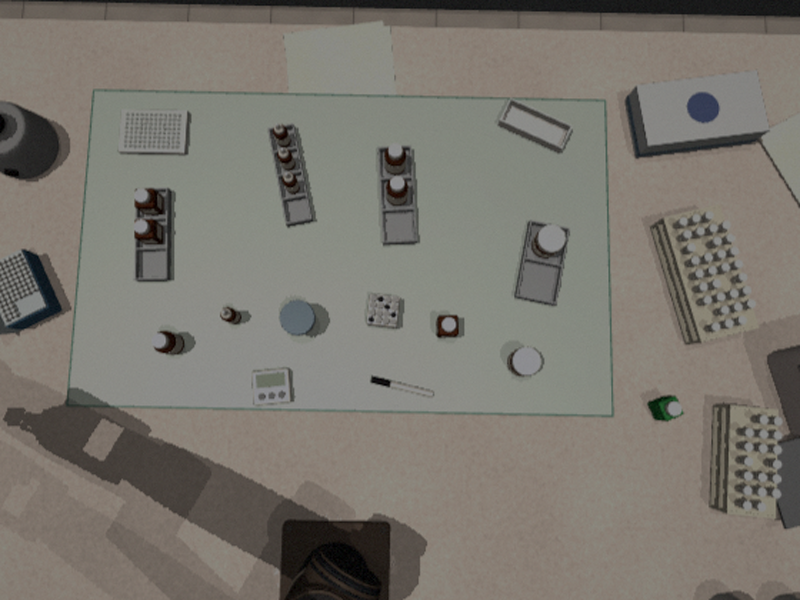

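View pics/side0.png

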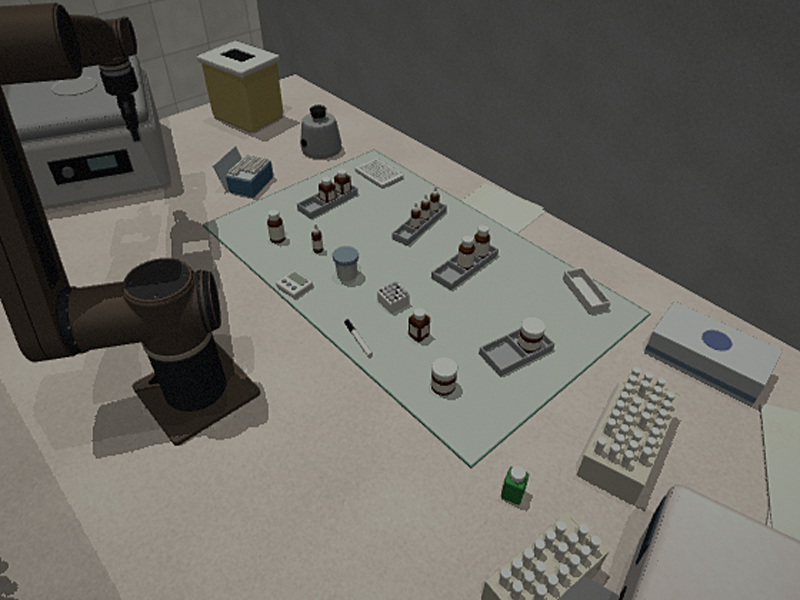

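```bash
cat > h.py <<'E'
import numpy as np,cv2,pickle
def cloud(d):
    z=d["z_map"]; v,u=np.mgrid[:z.shape[0],:z.shape[1]]
    p=np.stack([(u-d["cx"])/d["fx"]*z,(v-d["cy"])/d["fy"]*z,z],-1)
    P=(p-d["t"])@d["R"]
    P[z<=0]=np.nan
    return P
E
python3 - <<'E'
from h import *
from plant import cut_out
d=pickle.load(open("top0.pkl","rb")); P=cloud(d)
f=d["frame"][:,:,::-1]
cv2.imwrite("pics/topA.png",cv2.resize(f[80:290,80:240],None,fx=2.8,fy=2.8,interpolation=cv2.INTER_CUBIC))
cv2.imwrite("pics/topB.png",cv2.resize(f[80:290,240:440],None,fx=2.8,fy=2.8,interpolation=cv2.INTER_CUBIC))
s=pickle.load(open("side0.pkl","rb"));g=s["frame"][:,:,::-1]
cv2.imwrite("pics/sideA.png",cv2.resize(g[100:300,130:410],None,fx=2.8,fy=2.8,interpolation=cv2.INTER_CUBIC))
Q=cloud(s)
for cam,C in (("top",P),("side",Q)):
  for n in "tall_bottle square_bottle dropper_bottle jar tall_tray square_tray dropper_tray jar_tray sample_pot tube_block".split():
    for r in cut_out(cam,n)[:4]:
        pts=C[r["pixels"]]; pts=pts[~np.isnan(pts[:,0])]
        if len(pts)==0: continue
        t=pts[pts[:,2]>np.percentile(pts[:,2],95)-.006]
        print(cam,n,round(r["conf"],2),np.round(r["box"]),"ctr",np.round((pts.min(0)+pts.max(0))/2,3),"zmax",np.round(np.percentile(pts[:,2],[5,50,95]),3),"topc",np.round(t.mean(0),3),len(t))
E
```

```text
top tall_bottle 0.73 [120. 237.  25.  16.] ctr [0.41  0.318 0.048] zmax [0.016 0.068 0.093] topc [0.408 0.31  0.091] 90
top square_bottle 0.64 [467. 284.  25.  19.] ctr [ 0.307 -0.595  0.038] zmax [0.002 0.056 0.075] topc [ 0.308 -0.584  0.074] 86
top square_bottle 0.49 [314. 226.  16.  10.] ctr [ 0.449 -0.193  0.044] zmax [0.055 0.065 0.082] topc [ 0.446 -0.191  0.079] 78
top square_bottle 0.18 [162. 221.  18.  11.] ctr [0.459 0.208 0.048] zmax [0.011 0.062 0.082] topc [0.459 0.2   0.081] 21
top dropper_bottle 0.5 [163. 221.  16.   8.] ctr [0.458 0.202 0.049] zmax [0.021 0.063 0.082] topc [0.459 0.2   0.081] 21
top jar 0.92 [366. 252.  25.  23.] ctr [ 0.386 -0.329  0.04 ] zmax [0.03  0.066 0.071] topc [ 0.386 -0.329  0.068] 242
top tall_tray 0.92 [276. 135.  28.  72.] ctr [ 0.698 -0.095  0.05 ] zmax [0.005 0.018 0.094] topc [ 0.725 -0.093  0.094] 165
top square_tray 0.89 [109. 164.  30.  68.] ctr [0.611 0.364 0.044] zmax [0.006 0.024 0.082] topc [0.638 0.361 0.082] 166
top dropper_tray 0.74 [204. 122.  25.  69.] ctr [0.737 0.107 0.047] zmax [0.005 0.021 0.078] topc [0.757 0.113 0.08
[... 1779 characters left out ...]
] ctr [0.639 0.401 0.043] zmax [0.007 0.026 0.08 ] topc [0.639 0.357 0.081] 62
side square_tray 0.49 [325. 180.  49.  44.] ctr [ 0.695 -0.086  0.053] zmax [0.009 0.027 0.092] topc [ 0.723 -0.099  0.094] 63
side dropper_tray 0.91 [293. 150.  34.  43.] ctr [0.735 0.12  0.048] zmax [0.008 0.027 0.077] topc [0.753 0.109 0.079] 52
side jar_tray 0.94 [361. 242.  54.  40.] ctr [ 0.58  -0.371  0.041] zmax [0.008 0.022 0.072] topc [ 0.604 -0.379  0.071] 164
side sample_pot 0.58 [244. 185.  16.  28.] ctr [0.48  0.101 0.041] zmax [0.012 0.069 0.077] topc [0.452 0.073 0.074] 168
side tube_block 0.69 [275. 210.  24.  20.] ctr [ 0.472 -0.079  0.029] zmax [0.014 0.039 0.05 ] topc [ 0.471 -0.079  0.048] 105
```

```bash
ls pics
```

```text
side0.png
sideA.png
top0.png
topA.png
topB.png
```

View pics/topA.png

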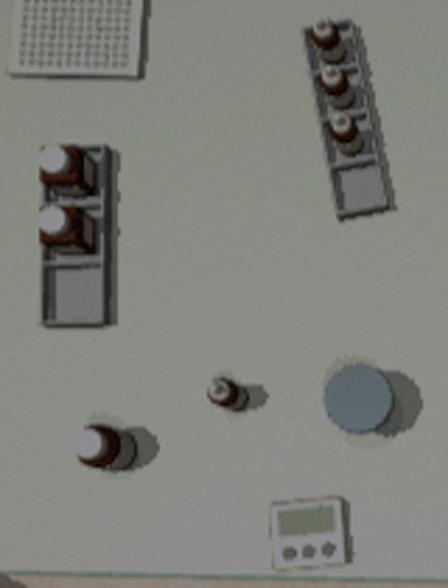

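View pics/topB.png

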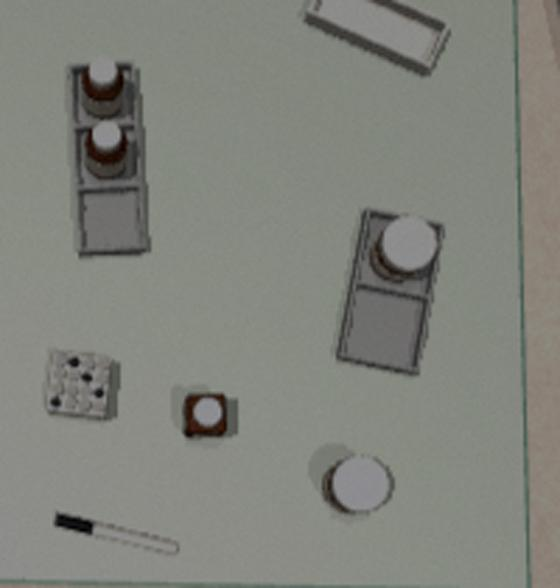

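View pics/sideA.png

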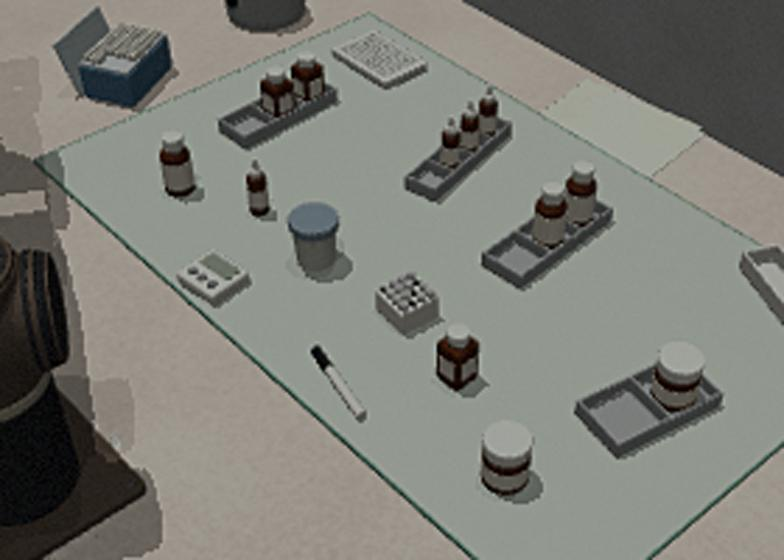

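```bash
python3 - <<'E'
from h import *
d=pickle.load(open("top0.pkl","rb")); P=cloud(d); s=pickle.load(open("side0.pkl","rb")); Q=cloud(s)
T={"square":(.611,.364,174,60,28.5+1.5),"dropper":(.737,.107,191,50,0),"tall":(.698,-.095,186,64,0),"jar":(.573,-.367,147,75,0)}
off={"square":57,"dropper":70.5,"tall":61,"jar":36}
for n,(x,y,L,W,_) in T.items():
  for cn,C in (("top",P),("side",Q)):
    p=C.reshape(-1,3); p=p[~np.isnan(p[:,0])]
    m=(np.hypot(p[:,0]-x,p[:,1]-y)<.13)&(p[:,2]>.020)&(p[:,2]<.031); p=p[m]
    (c,sz,a)=cv2.minAreaRect((p[:,:2]*1000).astype(np.float32))
    bx=cv2.boxPoints((c,sz,a)); e=[bx[1]-bx[0],bx[2]-bx[1]]
    l=max(e,key=np.linalg.norm); l=l/np.linalg.norm(l); l*=np.sign(l[0])
    print(n,cn,len(p),"centre",np.round(c,1),"size",np.round(sz,1),"yaw",round(np.arctan2(l[1],l[0]),3),"empty",np.round(np.array(c)-l*off[n],1))
# loose objects: rough
O={"tall":(.408,.308,.086,13.5),"square":(.446,-.192,.074,13),"dropper":(.459,.2,.08,0),"jar":(.386,-.330,.062,25.5),"pot":(.454,.075,.068,31.5),"block":(.474,-.075,.042,0)}
for n,(x,y,h,r) in O.items():
  for cn,C in (("top",P),("side",Q)):
    p=C.reshape(-1,3); p=p[~np.isnan(p[:,0])]
    p=p[(np.hypot(p[:,0]-x,p[:,1]-y)<.042)&(p[:,2]>.012)]
    t=p[p[:,2]>.005+h-.006]
    (c,rr)=cv2.minEnclosingCircle((t[:,:2]*1000).astype(np.float32))
    R=cv2.minAreaRect((p[:,:2]*1000).astype(np.float32))
    b=p[(p[:,2]>.03)&(p[:,2]<.062)]
    (c2,r2)=cv2.minEnclosingCircle((b[:,:2]*1000).astype(np.float32)) if len(b) else (0,0)
    print(n,cn,len(p),"top",np.round(c,1),round(rr,1),"mean",np.round(t[:,:2].mean(0)*1000,1),"all",np.round(R[0],1),np.round(R[1],1),round(R[2],1),"body",np.round(c2,1),round(r2,1),"z",round(np.percentile(p[:,2],98),3))
E
```

```text
square top 356 centre [612.1 360.4] size [175.9  63.9] yaw 0.046 empty [555.2 357.8]
square side 204 centre [609.4 357.3] size [177.9  67.8] yaw 0.02 empty [552.4 356.2]
dropper top 322 centre [733.2 107.8] size [193.   50.3] yaw 0.222 empty [664.4  92.3]
dropper side 201 centre [732.8 104.9] size [197.9  53.4] yaw 0.214 empty [663.9  90. ]
tall top 296 centre [697.7 -95.5] size [188.3  64. ] yaw 0.075 empty [ 636.9 -100.1]
tall side 247 centre [695.5 -97.7] size [192.9  69.5] yaw 0.081 empty [ 634.7 -102.7]
jar top 309 centre [ 572.7 -369.1] size [ 76.6 147.7] yaw -0.187 empty [ 537.4 -362.4]
jar side 322 centre [ 572.2 -369.6] size [ 80.7 153. ] yaw -0.198 empty [ 536.9 -362.5]
tall top 305 top [408.  310.9] 13.6 mean [407.4 310.3] all [407.  309.1] [52.3 65.3] 8.0 body [407.4 311.1] 20.9 z 0.094
tall side 220 top [403.7 304.7] 15.2 mean [404.7 306.8] all [400.7 299.2] [41.4 40.3] 61.1 body [404.4 304.9] 20.4 z 0.094
square top 239 top [ 447.1 -191. ] 12.6 mean [ 446.8 -190.8] all [ 445.5 -195.5] [39.9 46. ] 1.6 body [ 447.4 -191.1] 23.4 z 0.082
square side 276 top [ 446.8 -192.3] 
[... 391 characters left out ...]
6.1 -329.3] all [ 387.8 -326.3] [54.9 54.8] 20.8 body [ 386. -329.] 25.6 z 0.072
jar side 400 top [ 386.2 -332.8] 27.7 mean [ 382.7 -333.4] all [ 385.3 -332.3] [55.6 49.8] 24.8 body [ 381.7 -334.4] 25.4 z 0.072
pot top 490 top [454.7  76.3] 31.8 mean [454.4  75.9] all [454.8  75.8] [61.2 62.1] 24.9 body [442.2  50.8] 11.3 z 0.078
pot side 344 top [453.3  72.6] 34.3 mean [451.3  71.7] all [451.8  73. ] [66.4 59. ] 51.3 body [445.9  69.3] 27.3 z 0.078
block top 480 top [472.3 -74.1] 34.2 mean [474.9 -74.4] all [474.6 -75. ] [57.1 56.3] 83.9 body [474.8 -73.9] 37.1 z 0.051
block side 338 top [476.4 -80. ] 33.7 mean [471.8 -79. ] all [471.5 -76.3] [61.9 57.7] 82.6 body [473.  -76.3] 38.6 z 0.052
```

Emit:
{"op": "jog_arm", "data": {"commands": "0.173 -0.323 -0.081 0 0 0.43;0.173 -0.323 -0.081 0 0 0.43;0.173 -0.323 -0.081 0 0 0.43;0.173 -0.323 -0.081 0 0 0.43;0.173 -0.323 -0.081 0 0 0.43;0.173 -0.323 -0.081 0 0 0.43;0.173 -0.323 -0.081 0 0 0.43;0.173 -0.323 -0.081 0 0 0.43;0.173 -0.323 -0.081 0 0 0.43;0.173 -0.323 -0.081 0 0 0.43", "gripper": 100, "grip_force": 40}}

```text
time: 2.35
eef_pos: [0.4064, 0.3114, 0.1507]
tcp_rot: [-0.039, 0.999, 0.0, 0.0]
contact_force: [-0.6, 0.5, 0.6]
opening: 0.999
```

```bash
python3 - <<'E'
from h import *
for n in ("top","side"):
  d=pickle.load(open(n+"0.pkl","rb")); C=cloud(d)
  p=C.reshape(-1,3); p=p[~np.isnan(p[:,0])]
  for lo,hi in ((.055,.07),(.03,.066)):
    q=p[(np.hypot(p[:,0]-.446,p[:,1]+.192)<.03)&(p[:,2]>lo)&(p[:,2]<hi)]
    print(n,cv2.minAreaRect((q[:,:2]*1000).astype(np.float32)),len(q))
d=pickle.load(open("top0.pkl","rb"))["frame"]
cv2.imwrite("pics/sq.png",cv2.resize(d[210:245,295:335,::-1],None,fx=14,fy=14,interpolation=cv2.INTER_CUBIC))
E
```

```text
top ((447.4139709472656, -191.25302124023438), (36.09693908691406, 36.2722282409668), 2.5386600494384766) 121
top ((446.9566650390625, -191.0975799560547), (36.75147247314453, 36.187137603759766), 1.5762293338775635) 127
side ((444.7667236328125, -194.87884521484375), (35.27741241455078, 38.45530319213867), 89.27018737792969) 79
side ((444.1595153808594, -195.15045166015625), (37.03519058227539, 39.656044006347656), 89.97198486328125) 138
```

View pics/sq.png

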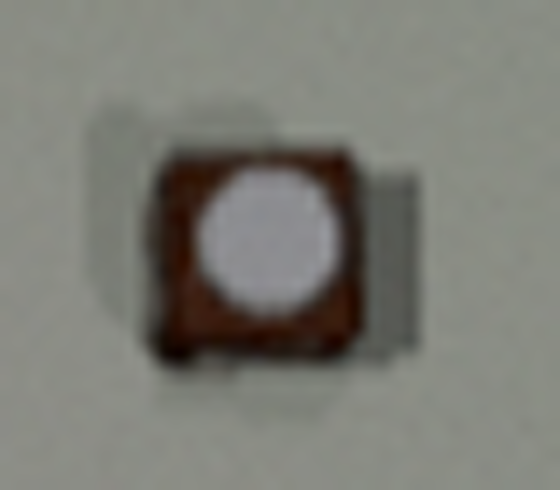

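The top crop shows the amber square bottle at pixel (314,228), lying nearly square to the world axes (about 0.03 rad). The green look-alike at (467,284) is off the glass, so I leave it alone. Next I descend on the tall bottle.

Emit:
{"op": "jog_arm", "data": {"commands": "0 -0.001 -0.04 0 0 0;0 -0.001 -0.08 0 0 0;0 -0.001 -0.11 0 0 0;0 -0.001 -0.12 0 0 0;0 -0.001 -0.12 0 0 0"}}

```text
time: 2.98
eef_pos: [0.4066, 0.3096, 0.0303]
tcp_rot: [-0.039, 0.999, -0.0, -0.0]
contact_force: [0.4, 0.2, -0.0]
opening: 0.997
```

Emit:
{"op": "jog_arm", "data": {"commands": "0 0 0 0 0 0;0 0 0 0 0 0;0 0 0 0 0 0;0 0 0 0 0 0;0 0 0 0 0 0;0 0 0 0 0 0;0 0 0 0 0 0;0 0 0 0 0 0", "gripper": 0, "grip_force": 40}}

```text
time: 3.98
eef_pos: [0.4078, 0.3098, 0.0317]
tcp_rot: [-0.038, 0.999, 0.001, 0.001]
contact_force: [-0.3, 0.8, 6.1]
opening: 0.459
```

Emit:
{"op": "jog_arm", "data": {"commands": "0 0 0.02 0 0 0;0 0 0.06 0 0 0;0 0 0.1 0 0 0;0 0 0.12 0 0 0;0.01 -0.018 0.12 0 0 0;0.03 -0.054 0.12 0 0 0;0.055 -0.098 0.12 0 0 0;0.08 -0.143 0.12 0 0 0;0.105 -0.188 0.12 0 0 0;0.13 -0.233 0.12 0 0 0;0.155 -0.278 0.12 0 0 0;0.18 -0.322 0.12 0 0 0;0.205 -0.367 0.12 0 0 0;0.22 -0.395 0.12 0 0 0;0.229 -0.41 0.12 0 0 0;0.229 -0.41 0.12 0 0 0;0.229 -0.41 0.12 0 0 0;0.229 -0.41 0.12 0 0 0"}}

```text
time: 6.22
eef_pos: [0.6353, -0.0995, 0.1503]
tcp_rot: [-0.039, 0.999, 0.0, -0.0]
contact_force: [-0.2, -0.0, -2.4]
opening: 0.448
```

```bash
cat > shot.py <<'E'
import sys
from plant import vision,get_state
from h import *
tag=sys.argv[1]
for n in ("top","side"):
    d=vision.read_camera(n); pickle.dump(d,open(f"{n}{tag}.pkl","wb"))
    f=d["frame"][:,:,::-1]
    c=f[80:300,60:440] if n=="top" else f[80:300,130:430]
    cv2.imwrite(f"pics/{n}{tag}.png",cv2.resize(c,None,fx=2.1,fy=2.1,interpolation=cv2.INTER_CUBIC))
s=get_state(); print(s["time"],s["eef_pos"],s["opening"],s["contact_force"])
E
python3 shot.py 1
```

```text
6.325 [ 0.6355573  -0.09979735  0.15045403] 0.4541601797968782 [ 0.09577926 -0.88885908 -0.58261125]
```

View pics/side1.png

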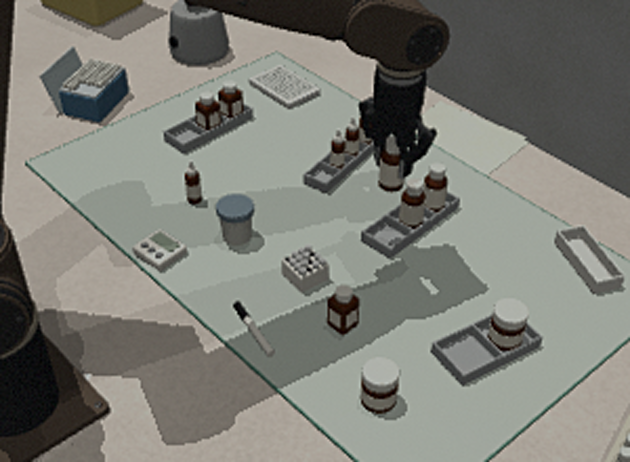

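Emit:
{"op": "jog_arm", "data": {"commands": "0.001 0 -0.03 0 0 0;0.001 0 -0.06 0 0 0;0.001 0 -0.085 0 0 0;0.001 0 -0.1 0 0 0;0.001 0 -0.108 0 0 0;0.001 0 -0.112 0 0 0;0.001 0 -0.115 0 0 0;0.001 0 -0.115 0 0 0;0.001 0 -0.115 0 0 0"}}

```text
time: 7.45
eef_pos: [0.6372, -0.1009, 0.0359]
tcp_rot: [-0.038, 0.999, -0.0, 0.0]
contact_force: [0.4, 0.4, -1.4]
opening: 0.453
```

```bash
python3 shot.py 2; python3 - <<'E'
from h import *
d=pickle.load(open("top2.pkl","rb"));f=d["frame"]
s=pickle.load(open("side2.pkl","rb"))["frame"]
a=cv2.resize(f[90:190,230:330,::-1],(400,400),interpolation=cv2.INTER_CUBIC);b=cv2.resize(s[120:220,270:370,::-1],(400,400),interpolation=cv2.INTER_CUBIC)
cv2.imwrite("pics/z2.png",np.hstack([a,b]))
E
```

```text
7.55 [ 0.63708376 -0.1009208   0.03577903] 0.4543870355139905 [-0.33978395 -0.59765278 -1.02751848]
```

View pics/z2.png

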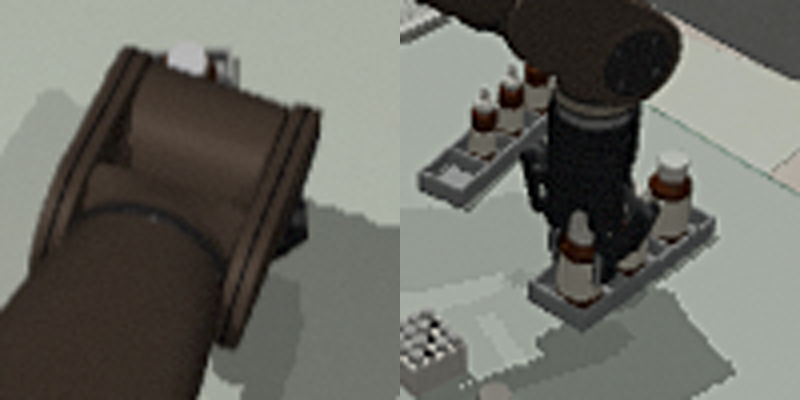

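The side crop shows the bottle inside the empty cell, centred and not yet touching the floor. I lower it in small steps to contact.

Emit:
{"op": "jog_arm", "data": {"commands": "0 0 -0.001 0 0 0;0 0 -0.0015 0 0 0;0 0 -0.002 0 0 0;0 0 -0.002 0 0 0"}}

```text
time: 8.05
eef_pos: [0.6372, -0.1009, 0.0347]
tcp_rot: [-0.038, 0.999, -0.0, 0.0]
contact_force: [-2.4, 0.5, 5.6]
opening: 0.457
```

Emit:
{"op": "jog_arm", "data": {"commands": "0 0 0 0 0 0;0 0 0 0 0 0;0 0 0 0 0 0;0 0 0 0 0 0;0 0 0 0 0 0;0 0 0 0 0 0;0 0 0.03 0 0 0;0 0 0.07 0 0 0;0 0 0.12 0 0 0;0 0 0.12 0 0 0", "gripper": 100}}

```text
time: 9.3
eef_pos: [0.6402, -0.1018, 0.1598]
tcp_rot: [-0.038, 0.999, -0.002, 0.005]
contact_force: [-0.3, 0.0, -0.2]
opening: 1.003
```

Emit:
{"op": "jog_arm", "data": {"commands": "-0.01 -0.005 0 0 0 0;-0.05 -0.025 0 0 0 -0.02;-0.1 -0.05 0 0 0 -0.05;-0.15 -0.07 0 0 0 -0.05;-0.18 -0.086 0 0 0 -0.05;-0.1905 -0.091 0 0 0 -0.05;-0.1905 -0.091 0 0 0 -0.05;-0.1905 -0.091 0 0 0 -0.05;-0.1905 -0.091 0 0 0 -0.05"}}

```text
time: 10.42
eef_pos: [0.447, -0.1914, 0.1532]
tcp_rot: [-0.014, 1.0, 0.0, -0.0]
contact_force: [-0.0, 0.3, 0.0]
opening: 1.002
```

```bash
python3 shot.py 3; python3 - <<'E'
from h import *
d=pickle.load(open("top3.pkl","rb"));f=d["frame"]
s=pickle.load(open("side3.pkl","rb"))["frame"]
a=cv2.resize(f[90:190,230:330,::-1],(400,400),interpolation=cv2.INTER_CUBIC);b=cv2.resize(s[120:220,270:370,::-1],(400,400),interpolation=cv2.INTER_CUBIC)
cv2.imwrite("pics/z3.png",np.hstack([a,b]))
E
```

```text
10.525 [ 0.44692011 -0.19146727  0.1532772 ] 1.0010488595703277 [ 0.36580127 -0.53895677 -0.49677372]
```

View pics/z3.png

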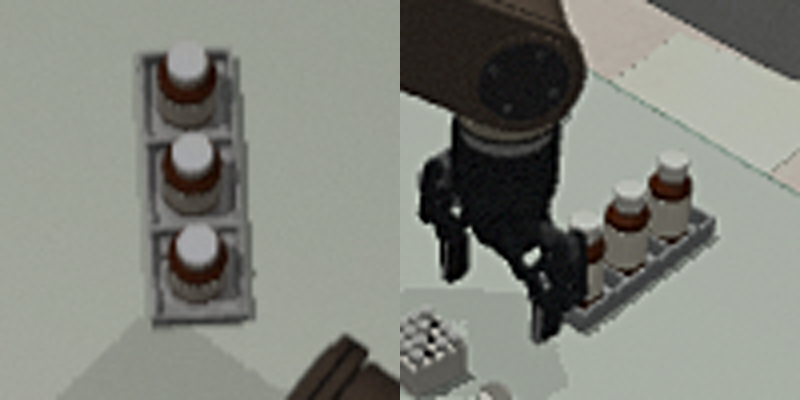

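View pics/side3.png

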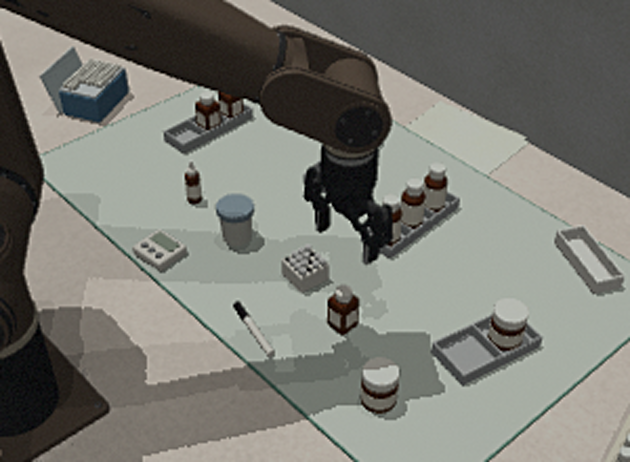

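The tall bottle stands upright in its cell. Next is the square bottle.

Emit:
{"op": "jog_arm", "data": {"commands": "0 0 -0.04 0 0 0;0 0 -0.08 0 0 0;0 0 -0.11 0 0 0;0 0 -0.123 0 0 0;0 0 -0.123 0 0 0"}}

```text
time: 11.15
eef_pos: [0.4462, -0.1915, 0.0298]
tcp_rot: [-0.013, 1.0, 0.0, -0.001]
contact_force: [0.7, 0.1, -0.3]
opening: 1.001
```

Emit:
{"op": "jog_arm", "data": {"commands": "0 0 0 0 0 0;0 0 0 0 0 0;0 0 0 0 0 0;0 0 0 0 0 0;0 0 0 0 0 0;0 0 0 0 0 0;0 0 0 0 0 0;0 0 0 0 0 0", "gripper": 0, "grip_force": 40}}

```text
time: 12.15
eef_pos: [0.4472, -0.1924, 0.0315]
tcp_rot: [-0.013, 1.0, -0.001, 0.001]
contact_force: [-1.4, 0.2, 6.0]
opening: 0.413
```

Emit:
{"op": "jog_arm", "data": {"commands": "0 0 0.02 0 0 0;0 0 0.06 0 0 0;0 0 0.1 0 0 0;0 0 0.13 0 0 0;0.004 0.02 0.13 0 0 0;0.012 0.06 0.13 0 0 0;0.022 0.11 0.13 0 0 0;0.032 0.16 0.13 0 0 0;0.041 0.21 0.13 0 0 0;0.051 0.26 0.13 0 0 0;0.061 0.31 0.13 0 0 0;0.071 0.36 0.13 0 0 0;0.081 0.41 0.13 0 0 0;0.091 0.46 0.13 0 0 0.01;0.1 0.51 0.13 0 0 0.01;0.106 0.538 0.13 0 0 0.01;0.108 0.548 0.13 0 0 0.01;0.108 0.548 0.13 0 0 0.01;0.108 0.548 0.13 0 0 0.01;0.108 0.548 0.13 0 0 0.01"}}

```text
time: 14.65
eef_pos: [0.5544, 0.3551, 0.1604]
tcp_rot: [-0.017, 1.0, -0.0, -0.0]
contact_force: [0.3, -0.2, -1.6]
opening: 0.412
```

```bash
python3 shot.py 4
```

```text
14.75 [0.55446154 0.35538611 0.16052321] 0.4160939481936508 [-0.26030241 -0.21743372 -0.36038978]
```

View pics/side4.png

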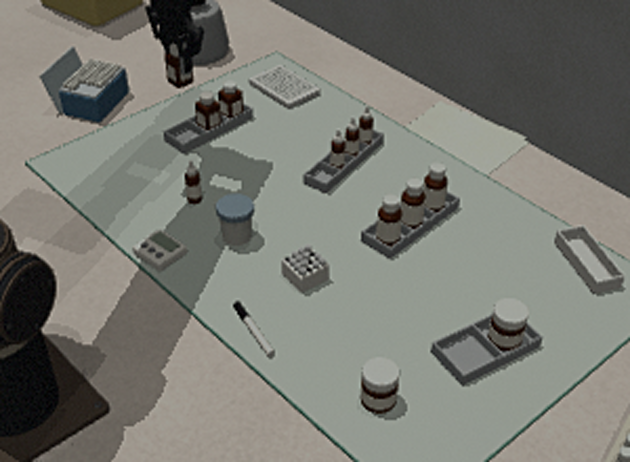

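The square bottle is held upright, seen at crop (178,70), above the cell at crop (190,133). I lower it now.

Emit:
{"op": "jog_arm", "data": {"commands": "0 0.001 -0.03 0 0 0;0 0.001 -0.06 0 0 0;0 0.001 -0.09 0 0 0;0 0.001 -0.108 0 0 0;0 0.001 -0.118 0 0 0;0 0.001 -0.122 0 0 0;0 0.001 -0.124 0 0 0;0 0.001 -0.1245 0 0 0;0 0.001 -0.1245 0 0 0"}}

```text
time: 15.88
eef_pos: [0.5547, 0.3574, 0.0365]
tcp_rot: [-0.018, 1.0, 0.0, 0.001]
contact_force: [-0.7, 0.3, -0.6]
opening: 0.411
```

```bash
cat > zoom.py <<'E'
import sys
from h import *
tag=sys.argv[1]; a=list(map(int,sys.argv[2:6]))
f=pickle.load(open(f"top{tag}.pkl","rb"))["frame"];s=pickle.load(open(f"side{tag}.pkl","rb"))["frame"]
c=lambda im,u,v:cv2.resize(im[v-50:v+50,u-50:u+50,::-1],(400,400),interpolation=cv2.INTER_CUBIC)
cv2.imwrite(f"pics/z{tag}.png",np.hstack([c(f,a[0],a[1]),c(s,a[2],a[3])]))
E
python3 shot.py 5; python3 zoom.py 5 109 164 230 140
```

```text
15.975 [0.55457245 0.35732747 0.0362995 ] 0.41573092405599904 [ 0.79933132  0.30725572 -0.60406866]
```

View pics/z5.png

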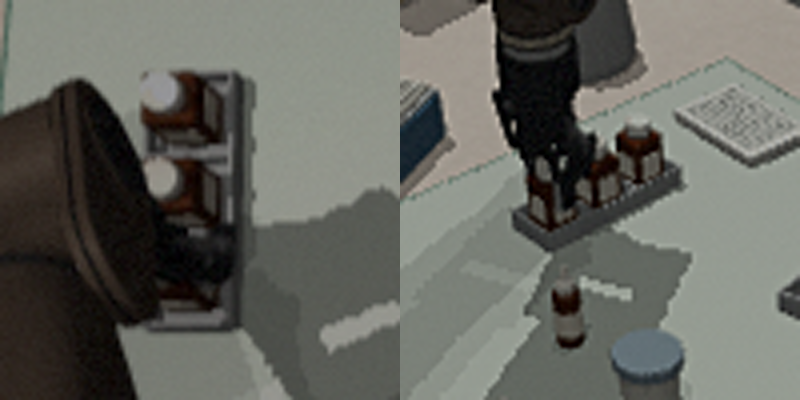

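The square bottle is in the cell, about 2 mm above the floor.

Emit:
{"op": "jog_arm", "data": {"commands": "0 0 -0.001 0 0 0;0 0 -0.0018 0 0 0;0 0 -0.0024 0 0 0;0 0 -0.0026 0 0 0;0 0 -0.0026 0 0 0"}}

```text
time: 16.6
eef_pos: [0.5545, 0.3573, 0.0346]
tcp_rot: [-0.018, 1.0, -0.0, -0.0]
contact_force: [-2.7, -1.4, 5.0]
opening: 0.418
```

Emit:
{"op": "jog_arm", "data": {"commands": "0 0 0 0 0 0;0 0 0 0 0 0;0 0 0 0 0 0;0 0 0 0 0 0;0 0 0 0 0 0;0 0 0 0 0 0;0 0 0.03 0 0 0;0 0 0.07 0 0 0;0 0 0.12 0 0 0;0 0 0.12 0 0 0", "gripper": 100}}

```text
time: 17.85
eef_pos: [0.5575, 0.3587, 0.1598]
tcp_rot: [-0.018, 1.0, 0.002, 0.005]
contact_force: [0.6, -0.9, -0.8]
opening: 0.997
```

Emit:
{"op": "jog_arm", "data": {"commands": "-0.02 -0.033 0 0 0 0.05;-0.05 -0.08 0 0 0 0.1;-0.08 -0.13 0 0 0 0.18;-0.09 -0.148 0 0 0 0.18;-0.0955 -0.157 0 0 0 0.18;-0.0955 -0.157 0 0 0 0.18;-0.0955 -0.157 0 0 0 0.18;-0.0955 -0.157 0 0 0 0.18"}}

```text
time: 18.85
eef_pos: [0.4592, 0.2008, 0.1532]
tcp_rot: [-0.108, 0.994, 0.0, 0.0]
contact_force: [0.5, 0.0, -0.2]
opening: 1.002
```

```bash
python3 shot.py 6; python3 zoom.py 6 109 164 230 140
```

```text
18.95 [0.45907318 0.20066229 0.15316529] 0.9963902906505596 [ 0.05411525  0.21601638 -0.10471691]
```

View pics/z6.png

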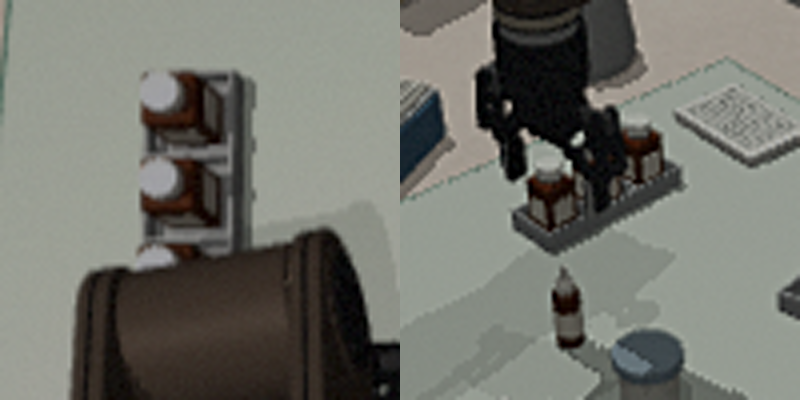

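The square bottle stands upright in its cell. The dropper bottle is next.

Emit:
{"op": "jog_arm", "data": {"commands": "0 0 -0.04 0 0 0;0 0 -0.08 0 0 0;0 0 -0.11 0 0 0;0 0 -0.123 0 0 0;0 0 -0.123 0 0 0"}}

```text
time: 19.58
eef_pos: [0.4586, 0.2002, 0.0297]
tcp_rot: [-0.108, 0.994, -0.0, -0.001]
contact_force: [1.2, 0.1, -0.1]
opening: 1.0
```

Emit:
{"op": "jog_arm", "data": {"commands": "0 0 0 0 0 0;0 0 0 0 0 0;0 0 0 0 0 0;0 0 0 0 0 0;0 0 0 0 0 0;0 0 0 0 0 0;0 0 0 0 0 0;0 0 0 0 0 0;0 0 0 0 0 0", "gripper": 0, "grip_force": 30}}

```text
time: 20.7
eef_pos: [0.4595, 0.2004, 0.0311]
tcp_rot: [-0.108, 0.994, 0.0, 0.001]
contact_force: [-0.1, 0.7, 6.7]
opening: 0.295
```

Emit:
{"op": "jog_arm", "data": {"commands": "0 0 0.02 0 0 0;0 0 0.06 0 0 0;0 0 0.1 0 0 0;0 0 0.12 0 0 0;0.018 -0.01 0.12 0 0 0;0.05 -0.027 0.12 0 0 0;0.09 -0.048 0.12 0 0 0;0.13 -0.069 0.12 0 0 0;0.17 -0.09 0.12 0 0 0;0.195 -0.104 0.12 0 0 0;0.205 -0.109 0.12 0 0 0;0.205 -0.109 0.12 0 0 0;0.205 -0.109 0.12 0 0 0;0.205 -0.109 0.12 0 0 0"}}

```text
time: 22.45
eef_pos: [0.663, 0.0919, 0.1502]
tcp_rot: [-0.108, 0.994, 0.0, -0.0]
contact_force: [0.2, -0.1, 0.3]
opening: 0.296
```

```bash
python3 shot.py 7; python3 zoom.py 7 204 122 294 160
```

```text
22.55 [0.66334251 0.09179879 0.15048961] 0.293855397314863 [ 0.02479432 -0.07497568 -0.69800418]
```

View pics/z7.png

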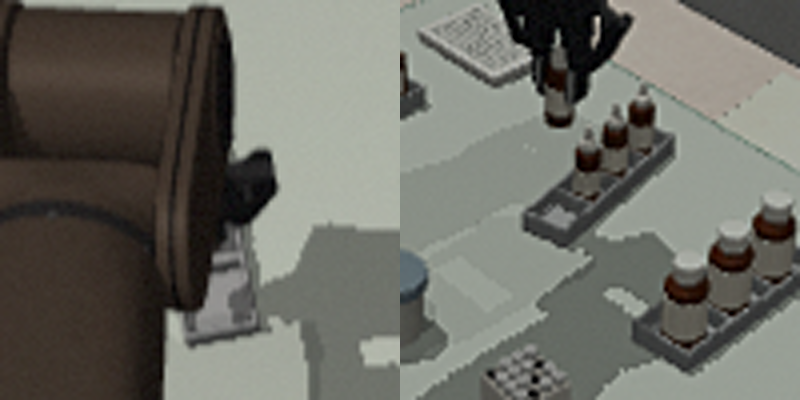

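Emit:
{"op": "jog_arm", "data": {"commands": "0.001 0 -0.03 0 0 0;0.001 0 -0.06 0 0 0;0.001 0 -0.085 0 0 0;0.001 0 -0.1 0 0 0;0.001 0 -0.108 0 0 0;0.001 0 -0.112 0 0 0;0.001 0 -0.1145 0 0 0;0.001 0 -0.1145 0 0 0;0.001 0 -0.1145 0 0 0"}}

```text
time: 23.68
eef_pos: [0.6652, 0.0912, 0.0363]
tcp_rot: [-0.108, 0.994, -0.0, 0.001]
contact_force: [0.3, -0.1, -0.9]
opening: 0.289
```

```bash
python3 shot.py 8; python3 zoom.py 8 204 122 294 160
```

```text
23.775 [0.66508755 0.09116789 0.03618583] 0.288803645027073 [0.53586145 1.0562101  0.0598407 ]
```

View pics/z8.png

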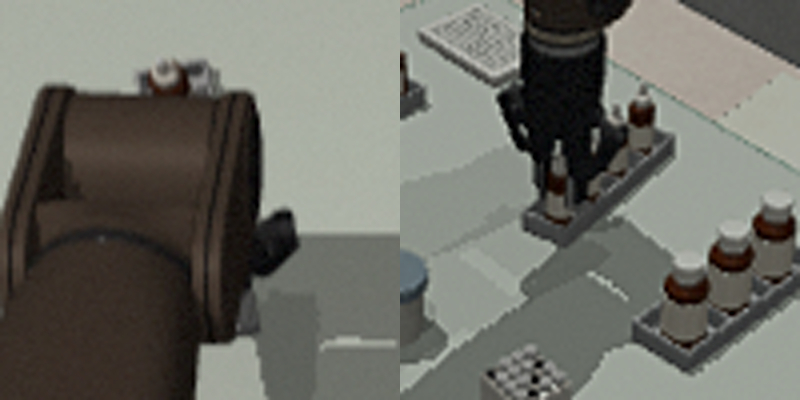

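The dropper bottle is within the cell, so I lower it to contact.

Emit:
{"op": "jog_arm", "data": {"commands": "0 0 -0.001 0 0 0;0 0 -0.0018 0 0 0;0 0 -0.0024 0 0 0;0 0 -0.0028 0 0 0;0 0 -0.0028 0 0 0"}}

```text
time: 24.4
eef_pos: [0.6651, 0.0913, 0.0341]
tcp_rot: [-0.108, 0.994, -0.0, 0.0]
contact_force: [-2.6, 0.2, 5.7]
opening: 0.292
```

Emit:
{"op": "jog_arm", "data": {"commands": "0 0 0 0 0 0;0 0 0 0 0 0;0 0 0 0 0 0;0 0 0 0 0 0;0 0 0 0 0 0;0 0 0 0 0 0;0 0 0.03 0 0 0;0 0 0.07 0 0 0;0 0 0.12 0 0 0;0 0 0.12 0 0 0", "gripper": 100}}

```text
time: 25.65
eef_pos: [0.6684, 0.0912, 0.1596]
tcp_rot: [-0.108, 0.994, -0.001, 0.006]
contact_force: [0.7, 0.1, -0.3]
opening: 1.001
```

Emit:
{"op": "jog_arm", "data": {"commands": "-0.02 -0.03 0 0 0 -0.05;-0.05 -0.075 0 0 0 -0.1;-0.08 -0.12 0 0 0 -0.15;-0.11 -0.166 0 0 0 -0.2;-0.14 -0.211 0 0 0 -0.25;-0.17 -0.256 0 0 0 -0.3;-0.2 -0.302 0 0 0 -0.35;-0.23 -0.347 0 0 0 -0.405;-0.26 -0.392 0 0 0 -0.405;-0.274 -0.413 0 0 0 -0.405;-0.279 -0.421 0 0 0 -0.405;-0.279 -0.421 0 0 0 -0.405;-0.279 -0.421 0 0 0 -0.405;-0.279 -0.421 0 0 0 -0.405"}}

```text
time: 27.4
eef_pos: [0.3864, -0.3289, 0.1528]
tcp_rot: [0.093, 0.996, 0.0, -0.0]
contact_force: [-0.3, 0.9, -0.4]
opening: 0.999
```

```bash
python3 shot.py 9; python3 zoom.py 9 204 122 294 160
```

```text
27.5 [ 0.38629119 -0.32917932  0.15292589] 0.9974083902179199 [-0.12043959  0.75181443 -0.48732593]
```

View pics/z9.png

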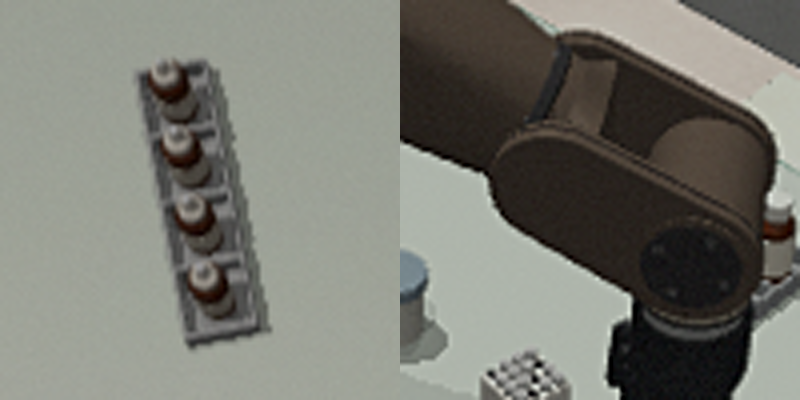

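View pics/side9.png

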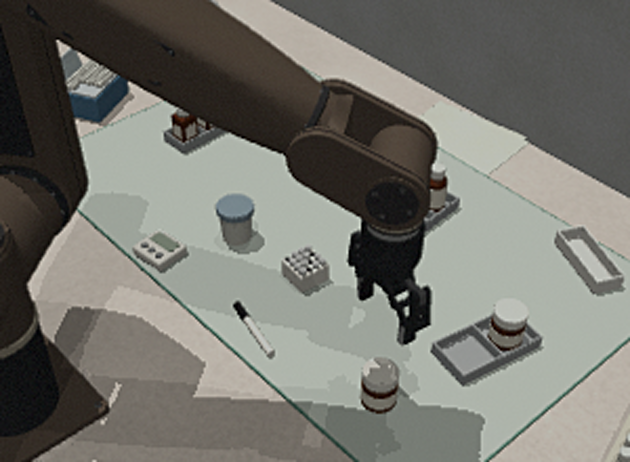

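The dropper bottle stands upright in its cell. The jar is last.

Emit:
{"op": "jog_arm", "data": {"commands": "0 -0.001 -0.04 0 0 0;0 -0.001 -0.08 0 0 0;0 -0.001 -0.11 0 0 0;0 -0.001 -0.123 0 0 0;0 -0.001 -0.123 0 0 0"}}

```text
time: 28.12
eef_pos: [0.3858, -0.3304, 0.0295]
tcp_rot: [0.094, 0.996, 0.001, -0.0]
contact_force: [0.1, 0.7, -0.6]
opening: 1.001
```

Emit:
{"op": "jog_arm", "data": {"commands": "0 0 0 0 0 0;0 0 0 0 0 0;0 0 0 0 0 0;0 0 0 0 0 0;0 0 0 0 0 0;0 0 0 0 0 0;0 0 0 0 0 0;0 0 0 0 0 0", "gripper": 0, "grip_force": 45}}

```text
time: 29.12
eef_pos: [0.3868, -0.3319, 0.0316]
tcp_rot: [0.094, 0.996, -0.001, 0.001]
contact_force: [-0.4, 0.9, 6.4]
opening: 0.586
```

Emit:
{"op": "jog_arm", "data": {"commands": "0 0 0.02 0 0 0;0 0 0.06 0 0 0;0 0 0.1 0 0 0;0 0 0.12 0 0 0;0.015 -0.003 0.12 0 0 0;0.045 -0.01 0.12 0 0 0;0.085 -0.018 0.12 0 0 0;0.12 -0.025 0.12 0 0 0;0.142 -0.03 0.12 0 0 0;0.151 -0.032 0.12 0 0 0;0.151 -0.032 0.12 0 0 0;0.151 -0.032 0.12 0 0 0;0.151 -0.032 0.12 0 0 0"}}

```text
time: 30.75
eef_pos: [0.5361, -0.3627, 0.1499]
tcp_rot: [0.095, 0.996, 0.0, -0.0]
contact_force: [0.2, 0.0, -1.1]
opening: 0.586
```

```bash
python3 shot.py A; python3 zoom.py A 380 183 345 240
```

```text
30.85 [ 0.53637884 -0.36282753  0.15015561] 0.587845554862955 [ 0.37418189 -0.11289938 -1.32699758]
```

View pics/zA.png

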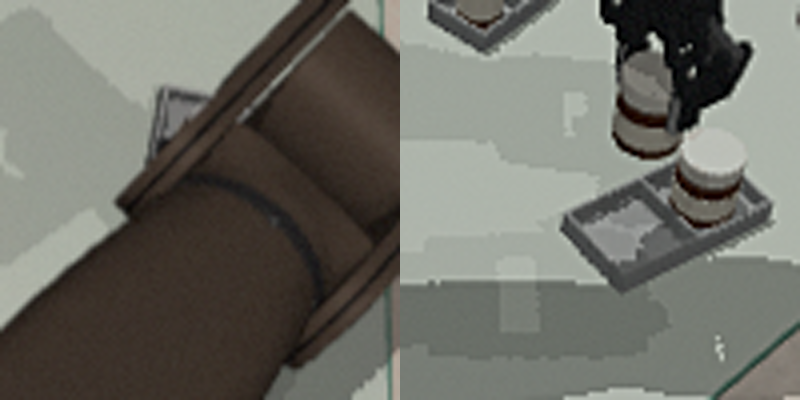

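Emit:
{"op": "jog_arm", "data": {"commands": "0.001 0 -0.03 0 0 0;0.001 0 -0.06 0 0 0;0.001 0 -0.085 0 0 0;0.001 0 -0.1 0 0 0;0.001 0 -0.108 0 0 0;0.001 0 -0.112 0 0 0;0.001 0 -0.1135 0 0 0;0.001 0 -0.1135 0 0 0;0.001 0 -0.1135 0 0 0"}}

```text
time: 31.98
eef_pos: [0.5381, -0.3631, 0.0371]
tcp_rot: [0.094, 0.996, -0.0, 0.0]
contact_force: [0.8, 0.6, -1.0]
opening: 0.589
```

```bash
python3 shot.py B; python3 zoom.py B 380 183 345 240
```

```text
32.075 [ 0.53805223 -0.36297527  0.03689338] 0.5857164901608206 [ 0.74203652  0.13700317 -1.2764015 ]
```

View pics/zB.png

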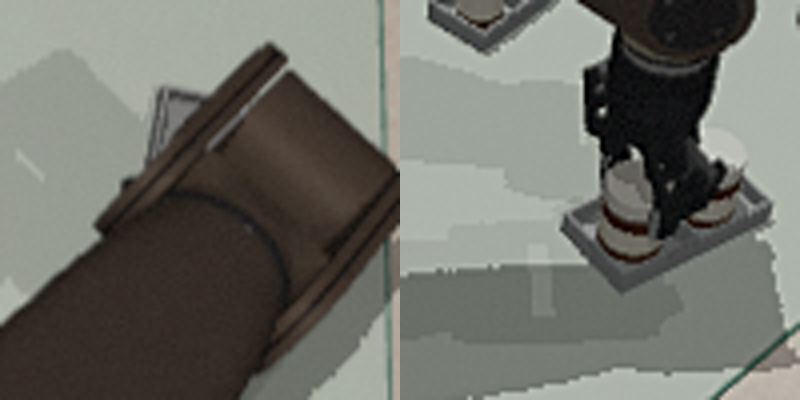

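Emit:
{"op": "jog_arm", "data": {"commands": "0 0 -0.001 0 0 0;0 0 -0.002 0 0 0;0 0 -0.0026 0 0 0;0 0 -0.003 0 0 0;0 0 -0.003 0 0 0"}}

```text
time: 32.7
eef_pos: [0.5379, -0.3629, 0.0347]
tcp_rot: [0.094, 0.996, 0.0, -0.0]
contact_force: [-2.4, 1.7, 5.8]
opening: 0.582
```

Contact. I release, lift, and move clear to the right so that both cameras see everything.

Emit:
{"op": "jog_arm", "data": {"commands": "0 0 0 0 0 0;0 0 0 0 0 0;0 0 0 0 0 0;0 0 0 0 0 0;0 0 0 0 0 0;0 0 0 0 0 0;0 0 0.03 0 0 0;0 0 0.07 0 0 0;0 0 0.12 0 0 0;0 0 0.17 0 0 0;0 0 0.17 0 0 0", "gripper": 100}}

```text
time: 34.08
eef_pos: [0.5402, -0.3649, 0.2103]
tcp_rot: [0.094, 0.996, -0.004, 0.005]
contact_force: [-0.3, 0.7, -0.7]
opening: 0.999
```

Emit:
{"op": "jog_arm", "data": {"commands": "-0.03 -0.03 0 0 0 0;-0.08 -0.05 0 0 0 0;-0.13 -0.08 0 0 0 0;-0.18 -0.1 0 0 0 0;-0.23 -0.13 0 0 0 0;-0.28 -0.15 0 0 0 0;-0.33 -0.17 0 0 0 0;-0.36 -0.18 0 0 0 0;-0.36 -0.18 0 0 0 0;-0.36 -0.18 0 0 0 0;-0.36 -0.18 0 0 0 0"}}

```text
time: 35.45
eef_pos: [0.179, -0.5422, 0.203]
tcp_rot: [0.093, 0.996, 0.0, 0.0]
contact_force: [0.8, 0.5, 0.6]
opening: 1.007
```

```bash
python3 shot.py C; python3 - <<'E'
from h import *
C=cloud(pickle.load(open("topC.pkl","rb"))); p=C.reshape(-1,3); p=p[~np.isnan(p[:,0])]
O={"tall":(.637,-.1,.086),"square":(.555,.357,.074),"dropper":(.665,.091,.08),"jar":(.537,-.363,.062),"pot":(.454,.075,.068),"block":(.474,-.075,.042)}
for n,(x,y,h) in O.items():
    q=p[(np.hypot(p[:,0]-x,p[:,1]-y)<.025)]
    t=q[q[:,2]>.005+h-.006]
    print(n,len(t),np.round(t.mean(0)*1000,1) if len(t) else None,round(np.percentile(q[:,2],98)*1000,1))
E
```

```text
35.55 [ 0.17891219 -0.54235706  0.20328782] 1.0033466126051926 [-0.01237985  0.29139119  0.08747704]
tall 92 [636.  -99.6  93.6] 97.6
square 90 [554.2 356.2  81.7] 86.0
dropper 18 [664.2  92.   84.3] 84.7
jar 289 [ 536.7 -362.5   69.9] 74.9
pot 303 [454.1  75.   73.3] 78.4
block 190 [473.2 -73.7  45.8] 51.0
```

View pics/topC.png

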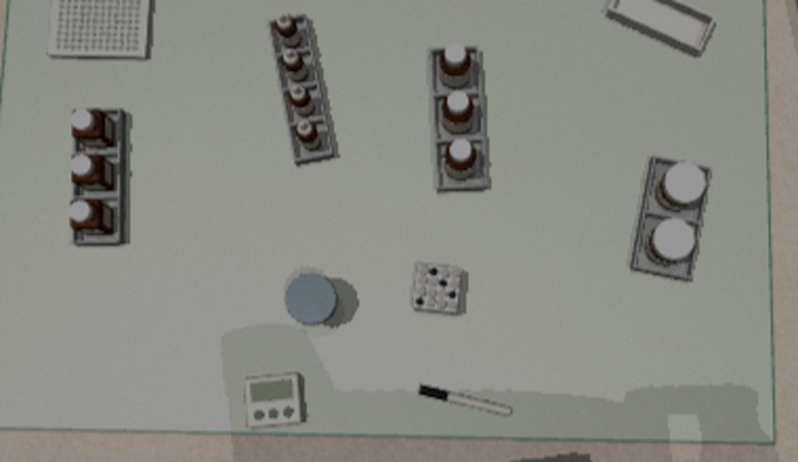

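View pics/sideC.png

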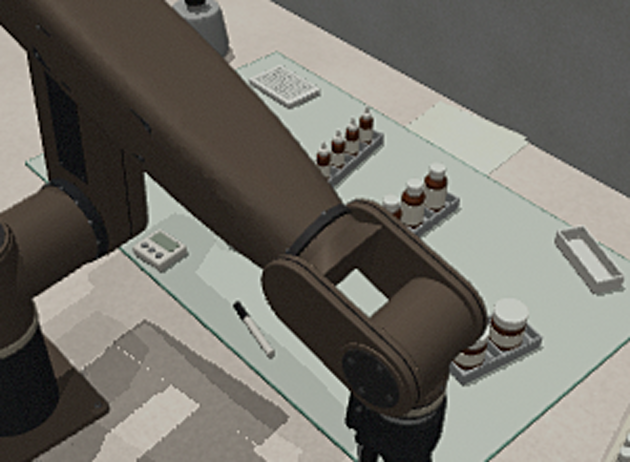

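All four containers are upright in their matching cells, and the pot and block have not moved (crop (312,298) and (438,288)). The arm is clear, so I hand in.

```bash
python3 -c "
from plant import ctrl;print(ctrl.sign_off())"
```

```text
the job is handed in; nothing more can be done
None
```

All four containers (tall, square, dropper and jar) are back in the empty cells of their own trays. I carried each one upright, lowered it until it touched the cell floor (about 6 N), and only then opened the gripper. The job was handed in after about 35.6 s with the arm clear of everything.

- **Placement:** in the last top picture each cap centre was within about 1–2 mm of the cell centre I had measured. The heights match bottles standing on the cell floor, allowing for the camera reading a few millimetres high.
- **Bystanders:** the sample pot read within 1 mm of its starting position and the microtube block within about 2 mm, which is camera noise. I left the green look-alike alone.
- **Disagreements:** the side camera's first positions were a few millimetres off the top camera's, up to about 7 mm. I relied mainly on the top camera, and every grasp and fit bore that out. In the last side picture the arm hid the square tray, the pot and the block and partly covered others, so the final check rests on the top view.

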